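Index the cam to its third stop under the test indicator and hold it

ROBOT

A 6-joint arm with a two-finger parallel gripper is mounted at the origin on the work surface. World frame = base frame: x ahead of the robot, y to its left, z up, the work surface at z = 0. Lengths are in m, angles in degrees, forces in N, time in s.
With the tool pointing down it reaches from about 0.3 to 0.75 m from the base axis. Payload 8.5 kg.
Tool frame: the origin (TCP) lies between the finger pads, 19 mm behind the fingertips; this is the grasp point; z points along the fingers, y is the line along which they close (so a half turn about z gives the same grasp; the last joint's range is limited). The gripper opens to 85 mm and grips with 20 to 120 N. Pads are 22 mm wide; open, the fingers measure 114 mm over their backs; the gripper's body (76 mm by 85 mm) begins 54 mm behind the grasp point. The pads swing forward as they close: fully open they stand 13 mm farther back than shut.
Start: joints at [-86.992, 21.807, 74.336, -0, 83.858, -12.336], TCP at [0.146, -0.53, 0.25] pointing down, gripper open.
Joint ranges: [-178.18, 178.18], [-50.72, 133.34], [12.68, 142.11], [-81.47, 261.47], [9.98, 163.14], [-165.26, 165.26]. Speed limits (degrees/s): [136.94, 136.94, 180, 180, 180, 180].

INTERFACE

Orientations are given as a 3x3 rotation matrix whose columns are the frame's x, y, z axes.
In Python, from rig import monitor, optics, close_job, models gives the robot as it stands.
- The arm moves only by the tool step_arm, never from a script. Its arguments are lists of equal length, an entry for each row: "fingers": the closure, from -1 (fully open) to 1 (shut); "travel": the shift along the tool's x, y, z scaled (see below), a list of three; "twist": the turn about the tool's z scaled (see below). In form: {"fingers": [fingers, ...], "travel": [[tx, ty, tz], ...], "twist": [twist, ...]}. A call has 1 to 10 rows; each row shifts and turns the commanded pose from where the row before left it, along the tool's axes as they then stand; what a row does not reach is not made up. The controller multiplies each number of a shift by 100 mm and each number of a turn by pi rad. A row lasts 1/8 s, in which the tool goes at most 62.5 mm and 10.7 degrees, less where a joint would pass 70% of its speed; a pose out of reach is approached as far as the arm can. A call with a number of a shift or a turn outside -1 to 1 is refused whole. A call with a gripper value outside its range is refused whole. The fingers move at their own pace and stop on an object; "force" is the grip in N (left out, the last holds). Time passes only in rows, so rows that do not move let the fingers close. It gives the time, the measured TCP pose, the force, the opening and the grip force at its end, in the units of the state.
- monitor.observe(): the state, without advancing time (a new reading comes with each control period).
- optics.get_image(name): name is "scene" or "top"; returns (picture, depth): 384x512x3 uint8, blue, green, red; 384x512 float32, m along the optical axis (not along the pixel's ray), 0 where there is no reading.
- optics.get_calibration(name): a dict with "vertical_fov" (degrees; the focal length in pixels is half the picture's height over the tangent of half this angle, whatever the lens; pixels are square), "cx", "cy" (the principal point, pixels), "world_from_camera" (4x4, takes a point from camera to world coordinates). Camera axes: x right, y up, looking along -z (the intrinsics and any distortion apply to the point x, -y, -z); pixel columns grow to the right and rows downward; lengths in m; the calibration is good to about 2 mm. A picture is of the moment at which its call begins. get_calibration takes no time and is no camera call.
- close_job(): hands the job in; it is judged then, once.
Trained networks look in the newest picture that a camera, given by its name, has taken for a name from the list of things; names that differ only in an ending like _2 or _b are one class to them, and where a whole thing is asked for, a point or a joint stands for the part that bears it (a point fixed in the world has none). Each returns a list of dicts, best first, with "confidence" (0 to 1); they miss things now and then, are a little off and sometimes report something else, mostly with a low value. They report only what shows in the picture. A call takes as long as a camera call. They do not tell look-alikes from the thing itself.
- models.trace(camera, query): "mask" (384x512 bool, what is visible of it) and "point" ([column, row] in pixels, amid what is visible of it).
- models.landmark_of(camera, query): "point" ([column, row] in pixels: a listed point, or the origin of a listed thing).
The state is a dict: "time_s": time; "q": joint angles; "qvel": joint speeds; "joint_efforts": joint torques, N m; "position": TCP position; "tool_rot": TCP orientation; "ft_force": force on the tool from outside, world axes, zero at the start; "wrist_torque": the same for the moment, N m; "grip_width": finger opening in m; "gripper_force": force on a finger pad.
Only numpy, scipy, OpenCV 4.12 (cv2) and the standard library are available. Lean on these libraries where they do the work, as an engineer would, in place of code of your own. Each camera call takes 0.05 s, during which the arm holds its last target. There are 200 camera calls.

TASK

Two identical index fixtures stand on the pink granite plate, and the dial test indicator is set up at one of them. On that fixture only, turn the black knob anticlockwise (seen from above) until it is back against its home stop, then clockwise, counting the clicks, to the third stop after home without running past it. Finish still gripping the knob there, so that the reading can be taken; leave the other fixture's setting and everything else on the plate where it is.

Things in the scene. Friction and masses are not known exactly. Their poses are not given: they have to be found in the camera images.
- fixture_a: Index fixture A, fixed to the granite (whose top is 100 mm above the work surface). Iron base 116 mm across, 22 mm high; a fixed steel plate with 18 rim lobes (100 mm across, to 34 mm up); above it, turning together, a brass index arm, a nickel plate cam (40 to 52 mm up) and a knurled black knob 40 mm in diameter, its side 62 to 92 mm up. Origin: underside centre, on the vertical knob axis.
- fixture_b: Index fixture B, the same as A in every size; A and B can be in either place. On both, the index arm with its iron plunger housing reaches 106 mm from the axis, 20 to 40 mm up, and points along the fixture's -x at home, where the housing meets a red stop post (44 mm high, 72 mm from the axis). Only the knob and its neck are higher than 56 mm.
- knob_a (a joint): Turn of fixture A's knob (with arm and cam) in rad: 0 = home, hard against the red home-stop post; grows clockwise seen from above. The arm's spring ball clicks between the plate's lobes every 0.349 rad (20 degrees): home 0, first stop 0.349, second 0.698, third 1.047, on to 5.7. At the start it rests in the first or second stop.
- knob_b (a joint): The same for fixture B's knob. On both, turning over a click takes about 0.17 N m, and the ball pulls a free knob into the nearest stop.
- grip_a (a point): Point on the axis of fixture A's knob at the height to grip: 78 mm above the fixture's underside, 14 mm below the knob's top.
- grip_b (a point): The same for fixture B's knob.
- nose_a (a point): Tip of the cam nose on fixture A (blue dot on the nose), 33 mm from the axis and 46 mm up; it turns with the knob and lies along +x of the fixture when the knob is at home.
- nose_b (a point): The same for fixture B.
- indicator: Lever test indicator on a magnetic stand, loose, 1.8 kg: base 60 x 50 x 52 mm, post 160 mm high, white dial 26 mm across facing up. Origin: centre of the base's underside. It reaches out along the stand's -x to the fixture it is set up at, whose axis lies 145 mm from the origin that way; no part of it above 60 mm comes nearer to that axis than 72 mm.
- indicator_tip (a point): Small red ball at the end of the indicator's stylus, 108.5 mm from the stand's origin along its -x and 46 mm up; it stands 36.5 mm from the axis of the fixture it is set up at, and more than 100 mm from the other's.
- angle_plate: Grey cast-iron angle plate 80 x 100 x 100 mm, loose, standing behind the other fixture, 145 mm from that fixture's axis. Origin: centre of its underside.
- sine_bar: Nickel-plated sine bar 127 x 25 x 40 mm, loose, near the left end of the granite. Origin: centre of its underside.
- button: Toolmaker's button, squat steel cylinder 19 mm across and 14 mm high, loose, near the right corner of the granite closest to the robot. Origin: centre of its underside.
- block_stack: Three wrung gauge blocks, 35 x 27 x 30 mm, loose, at the far edge of the granite. Origin: centre of the underside.
- height_gauge: Height gauge 314 mm high on a 90 x 60 mm base, loose, near the right end of the granite. Origin: centre of its underside.
Not all that is in view belongs to the job. Leave any green or purple look-alike of the indicator alone.

How it is judged (in metres and radians):
On the way:
1. the knob of the fixture with the indicator is turned back against its home stop (((horizontal distance between indicator_tip and fixture_a below 0.08 m and value of joint knob_a below 0.06 rad) or (horizontal distance between indicator_tip and fixture_b below 0.08 m and value of joint knob_b below 0.06 rad))), for 0.2 s.
At the end, for the whole second after the job is handed in: The knob of the fixture at which the indicator stands rests in the third stop after home (1.047 rad, within 0.1 rad, turning slower than 0.1 rad/s) and is still gripped: the fingers press on it with more than 4 N and the TCP is within 28 mm of the grip point (((horizontal distance between indicator_tip and fixture_a below 0.08 m and value of joint knob_a between 0.947 and 1.147 rad and velocity of joint knob_a between -0.1 and 0.1 rad/s and contact force between the fingers and knob_a above 4 N and distance between the grasp point and grip_a below 0.028 m) or (horizontal distance between indicator_tip and fixture_b below 0.08 m and value of joint knob_b between 0.947 and 1.147 rad and velocity of joint knob_b between -0.1 and 0.1 rad/s and contact force between the fingers and knob_b above 4 N and distance between the grasp point and grip_b below 0.028 m))); the arm keeps its last pose, push and grip.
It fails at once if the knob of the fixture with the indicator runs past the third stop towards the fourth ((horizontal distance between indicator_tip and fixture_a below 0.08 m and value of joint knob_a above 1.29 rad) or (horizontal distance between indicator_tip and fixture_b below 0.08 m and value of joint knob_b above 1.29 rad)).
It fails at once if the knob of the other fixture is turned to another stop ((not (horizontal distance between indicator_tip and fixture_a below 0.08 m) and distance of nose_a from where it was at the start of the episode above 0.009 m) or (not (horizontal distance between indicator_tip and fixture_b below 0.08 m) and distance of nose_b from where it was at the start of the episode above 0.009 m)).
It fails at once if the indicator is knocked out of place (distance of indicator from where it was at the start of the episode above 0.008 m or angle between indicator's own z axis and vertical above 0.2 rad).
It fails at once if the angle plate, sine bar, toolmaker's button, gauge blocks or height gauge is knocked out of place (distance of any of angle_plate, sine_bar, button, block_stack, height_gauge from where it was at the start of the episode above 0.008 m or angle between any of angle_plate, sine_bar, button, block_stack, height_gauge's own z axis and vertical above 0.2 rad).
It also fails if it takes over 48 s, if anything falls off the work surface, if the arm or the gripper's body presses on something with over 40 N, if the wrist force passes 120 N, or if a joint passes its speed limit or range.

## Working session

There is one attempt and no reset: what is moved stays moved. The work goes in short steps, Python scripts to look and compute and a tool call to move; the robot and the scene stay as the last step left them, time stands still between calls to the robot, and variables do not carry over. Pictures are saved under pics/ and viewed, at most 10 in all, crops included, and the job is handed in when it is done.

Besides the shell and the picture viewer there is one more tool, called after "Emit:" as name(argument=value, ...) on one line, values as JSON. step_arm: Moves the arm, as the interface text tells. Its arguments: {"type":"object","properties":{"fingers":{"type":"array","items":{"type":"number"}},"travel":{"type":"array","items":{"type":"array","items":{"type":"number"}}},"twist":{"type":"array","items":{"type":"number"}},"force":{"type":"number"}},"required":["fingers","travel","twist"]}

```bash
mkdir -p pics; cat > h.py <<'E'
import numpy as np, cv2
from rig import monitor, optics, models
def cal(n):
    c=optics.get_calibration(n); f=192/np.tan(np.radians(c['vertical_fov'])/2)
    return f,c['cx'],c['cy'],np.array(c['world_from_camera']),c
def ray(n,p):
    f,cx,cy,T,_=cal(n); d=T[:3,:3]@np.array([(p[0]-cx)/f,-(p[1]-cy)/f,-1]); return T[:3,3],d
def at_z(n,p,z):
    o,d=ray(n,p); return o+d*(z-o[2])/d[2]
def tri(p1,p2):
    A=[];b=[]
    for n,p in (('scene',p1),('top',p2)):
        o,d=ray(n,p); d=d/np.linalg.norm(d); P=np.eye(3)-np.outer(d,d); A.append(P);b.append(P@o)
    return np.linalg.lstsq(np.vstack(A),np.hstack(b),rcond=None)[0]
E
python3 - <<'E'
from h import *
np.set_printoptions(precision=4,suppress=True)
for n in('scene','top'):
    im,d=optics.get_image(n); cv2.imwrite(f'pics/{n}0.png',im); np.save(f'{n}d.npy',d); c=cal(n); print(n,c[4])
    for q in('grip_a','nose_a','indicator_tip','fixture_a','indicator','angle_plate'):
        print(q,[(np.round(r['point'],1).tolist(),round(r['confidence'],2)) for r in models.landmark_of(n,q)])
print(monitor.observe())
E
```

```text
scene {'vertical_fov': 48.05613082592313, 'cx': 245.78064123258852, 'cy': 189.94761615045672, 'world_from_camera': array([[ 0.4287, -0.5357,  0.7275,  1.3431],
       [ 0.9033,  0.2387, -0.3565, -0.5093],
       [ 0.0173,  0.81  ,  0.5862,  0.8193],
       [ 0.    ,  0.    ,  0.    ,  1.    ]])}
grip_a [([213.3, 189.5], 0.7), ([322.8, 157.2], 0.62)]
nose_a [([211.1, 208.9], 0.83), ([324.2, 177.6], 0.6)]
indicator_tip [([128.5, 192.7], 0.9), ([223.6, 208.3], 0.84)]
fixture_a [([217.5, 217.2], 0.65), ([319.6, 184.4], 0.61)]
indicator [([150.3, 184.8], 0.9), ([90.1, 318.0], 0.88), ([243.5, 247.6], 0.71), ([147.9, 211.4], 0.67)]
angle_plate [([356.7, 208.5], 0.87)]
top {'vertical_fov': 48.150625126876214, 'cx': 254.32229818872935, 'cy': 184.85131943244568, 'world_from_camera': array([[ 0.019 ,  0.9827, -0.184 ,  0.2843],
       [-0.9998,  0.0189, -0.0025, -0.0794],
       [ 0.001 ,  0.184 ,  0.9829,  1.3279],
       [ 0.    ,  0.    ,  0.    ,  1.    ]])}
grip_a [([177.6, 182.6], 0.7), ([296.9, 178.4], 0.61), ([354.7, 165.4], 0.28)]
nose_a [([184.8, 176.9], 0.93), ([305.9, 173.6], 0.67)]
indicator_tip [([378.1, 139.1], 0.61)]
fixture_a [([291.8, 182.5], 0.83)]
indicator [([287.6, 136.4], 0.76), ([401.8, 154.6], 0.68)]
angle_plate [([177.8, 137.8], 0.87)]
{'time_s': 0.7, 'q': array([-86.9912,  21.8045,  74.3346,   0.0007,  83.8591, -12.3365]), 'qvel': array([-0.0007,  0.0272,  0.022 ,  0.0328,  0.0093, -0.0355]), 'joint_efforts': array([ -0.002 , -44.8249, -23.1437,  -0.0003,   0.0005,   0.    ]), 'position': array([ 0.1455, -0.5304,  0.25  ]), 'tool_rot': array([[ 0.9643,  0.2646,  0.    ],
       [ 0.2646, -0.9643, -0.    ],
       [ 0.    ,  0.    , -1.    ]]), 'ft_force': array([-1.0751, -0.2635,  0.3299]), 'wrist_torque': array([-0.0007,  0.0292, -0.0869]), 'gripper_force': 0.0, 'grip_width': 0.08544548480356479}
```

View pics/scene0.png

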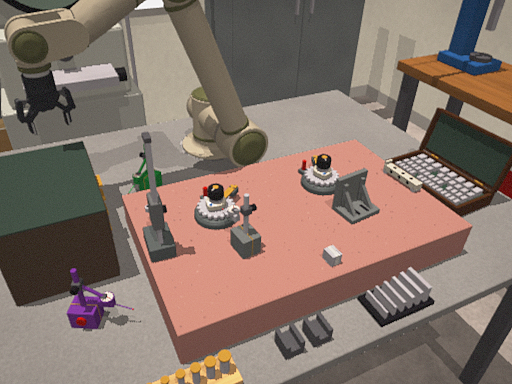

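View pics/top0.png

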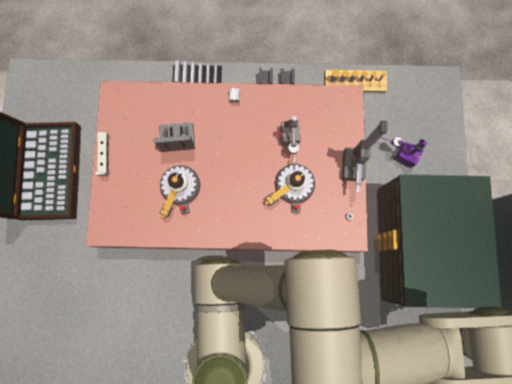

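The top view shows two fixtures: right at (296,180) and left at (178,184). The grey indicator is at (290,135), behind the right one, and the angle plate is at (177,137), behind the left one.
Look-alikes: a purple indicator at top (407,150) / scene (90,312), a green one at scene (147,178), and the left fixture, which is identical. I choose the right fixture, where the grey indicator stands. Next I measure it and check it in one close crop.

```bash
python3 - <<'E'
from h import *
np.set_printoptions(precision=4,suppress=True)
im={};D={}
for n in('scene','top'):
    im[n],D[n]=optics.get_image(n)
g=tri([213.3,189.5],[296.9,178.4]); print('grip tri',g)
f,cx,cy,T,_=cal('top')
def cloud(n):
    f,cx,cy,T,_=cal(n); v,u=np.mgrid[:384,:512]; d=D[n]
    P=np.stack([(u-cx)/f*d,-(v-cy)/f*d,-d],-1)@T[:3,:3].T+T[:3,3]; P[d==0]=np.nan; return P
for n in im:
    P=cloud(n)
    for r in models.trace(n,'knob_a'):
        m=r['mask']; print(n,'mask',r['point'],r['confidence'],m.sum(),np.nanmedian(P[m],0))
    dist=np.hypot(P[...,0]-g[0],P[...,1]-g[1])
    m=(dist<.035)&(P[...,2]>.17)&(P[...,2]<.22); print(n,'knob pts',m.sum(),np.nanmin(P[m],0),np.nanmax(P[m],0),P[m].mean(0))
    for nm,q in(('plate',(P[...,2]>.06)&(P[...,2]<.13)&(dist>.1)&(dist<.3)),): print(nm,np.nanmedian(P[q],0))
Pt=cloud('top'); print('box',Pt[220:300,400:480].reshape(-1,3).max(0),'gauge top',np.nanmax(Pt[115:200,335:390,2]))
m=(Pt[...,2]>.16)&(Pt[...,0]>.15)&(Pt[...,1]>-.5);m[:110]=0;m[205:]=0
k,l,st,ce=cv2.connectedComponentsWithStats(m.astype(np.uint8))
for i in range(1,k):
    if st[i,4]>8: q=Pt[l==i]; print(st[i],q.min(0),q.max(0))
a=cv2.resize(im['top'][110:225,250:365],None,fx=5,fy=5,interpolation=cv2.INTER_CUBIC)
b=cv2.resize(im['scene'][165:265,180:280],(575,575),interpolation=cv2.INTER_CUBIC)
cv2.imwrite('pics/crop.png',cv2.resize(np.hstack([a,b]),(800,400)))
E
```

```text
grip tri [ 0.5181 -0.1939  0.1822]
scene mask [219.9, 194.3] 0.88 635 [ 0.5277 -0.1899  0.154 ]
scene mask [323.6, 164.0] 0.71 415 [0.52   0.1317 0.1579]
scene knob pts 227 [ 0.5044 -0.2137  0.1701] [ 0.545  -0.1738  0.1968] [ 0.529  -0.1959  0.1868]
plate [ 0.6398 -0.1882  0.1014]
top mask [174.0, 184.1] 0.71 526 [0.4928 0.1472 0.1517]
top mask [292.0, 184.7] 0.65 519 [ 0.5027 -0.1739  0.1506]
top knob pts 188 [ 0.5    -0.2135  0.1707] [ 0.5408 -0.1725  0.198 ] [ 0.5184 -0.1915  0.1901]
plate [ 0.5385 -0.132   0.0999]
box [nan nan nan] gauge top 0.41683235829708876
[284 116  16  39 270] [ 0.5927 -0.1972  0.1605] [ 0.6722 -0.1535  0.2631]
[353 120  34  72 729] [ 0.4862 -0.3736  0.1814] [ 0.6118 -0.3377  0.4168]
[154 133  39  14 348] [0.6086 0.1014 0.1602] [0.6412 0.1996 0.2061]
[290 170  16  17 192] [ 0.5    -0.2135  0.1662] [ 0.5408 -0.1725  0.198 ]
[168 172  16  16 201] [0.4896 0.118  0.1647] [0.5294 0.1578 0.1973]
[393 174  24  31 657] [ 0.4489 -0.5     0.1619] [ 0.5309 -0.4555  0.2209]
```

View pics/crop.png

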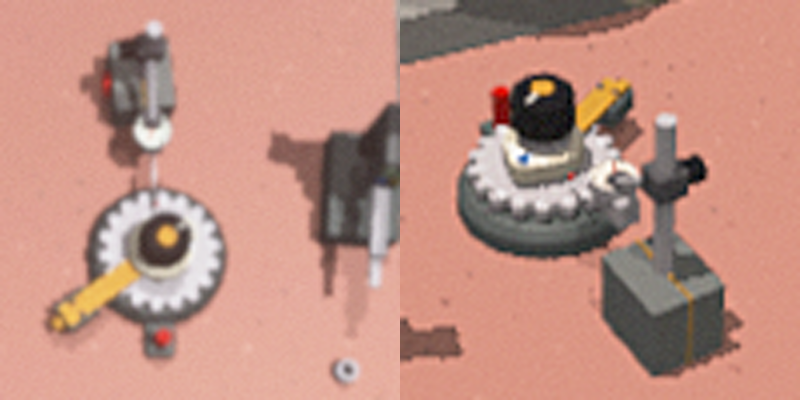

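The crop confirms it: the grey indicator's stylus reaches the right fixture, and the red post is on the robot side. Knob axis ≈ (0.520, -0.1935), and the depth and triangulated values agree on the height. I'll raise the tool, square it to the world axes, and go round the height gauge.

Emit:
step_arm(fingers=[-1, -1, -1, -1, -1, -1, -1, -1], travel=[[0, 0, -0.5], [0, 0, -0.5], [0.2, -0.5, 0], [0.2, -0.5, 0], [0.2, -0.5, 0], [0.2, -0.5, 0], [0.2, -0.5, 0], [0, 0, 0]], twist=[0.0426, 0.0426, 0, 0, 0, 0, 0, 0], force=40)

```text
time_s: 1.9
position: [0.2462, -0.2777, 0.3507]
tool_rot: [[1.0, 0.004, 0.001], [0.004, -1.0, -0.001], [0.001, 0.001, -1.0]]
ft_force: [-0.3, 0.0, 0.6]
grip_width: 0.085
gripper_force: 0.0
```

Emit:
step_arm(fingers=[-1, -1, -1, -1, -1, -1, -1, -1, -1, -1], travel=[[0.457, -0.14, 0], [0.457, -0.14, 0], [0.457, -0.14, 0], [0.457, -0.14, 0], [0.457, -0.14, 0], [0.457, -0.14, 0], [0, 0, 0.35], [0, 0, 0.35], [0, 0, 0.2], [0, 0, 0]], twist=[0, 0, 0, 0, 0, 0, 0, 0, 0, 0])

```text
time_s: 3.15
position: [0.5194, -0.1969, 0.2586]
tool_rot: [[1.0, -0.001, -0.003], [-0.001, -1.0, 0.002], [-0.003, -0.002, -1.0]]
ft_force: [0.6, -0.8, 0.7]
grip_width: 0.0856
gripper_force: 0.0
```

Emit:
step_arm(fingers=[-1, -1, -1, -1, -1], travel=[[0, -0.03, 0.25], [0, 0, 0.25], [0, 0, 0.15], [0, 0, 0.12], [0, 0, 0]], twist=[0, 0, 0, 0, 0])

```text
time_s: 3.78
position: [0.5197, -0.1935, 0.1828]
tool_rot: [[1.0, -0.0, -0.0], [-0.0, -1.0, 0.0], [-0.0, -0.0, -1.0]]
ft_force: [-0.5, -0.7, 0.1]
grip_width: 0.0855
gripper_force: 0.0
```

```bash
python3 - <<'E'
from h import *
np.set_printoptions(precision=4,suppress=True)
s=monitor.observe(); print(s['position'],s['q'],s['ft_force'])
o=[]
for n,c in(('top',(296,175)),('scene',(225,195))):
    im,d=optics.get_image(n); x,y=c; o.append(cv2.resize(im[y-45:y+45,x-45:x+45],(400,400),interpolation=cv2.INTER_CUBIC))
cv2.imwrite('pics/crop2.png',np.hstack(o))
E
```

```text
[ 0.5197 -0.1935  0.1828] [-32.6534  25.5449  79.9641   0.0003  74.5211  57.3472] [-0.5338 -0.7274  0.0625]
```

View pics/crop2.png

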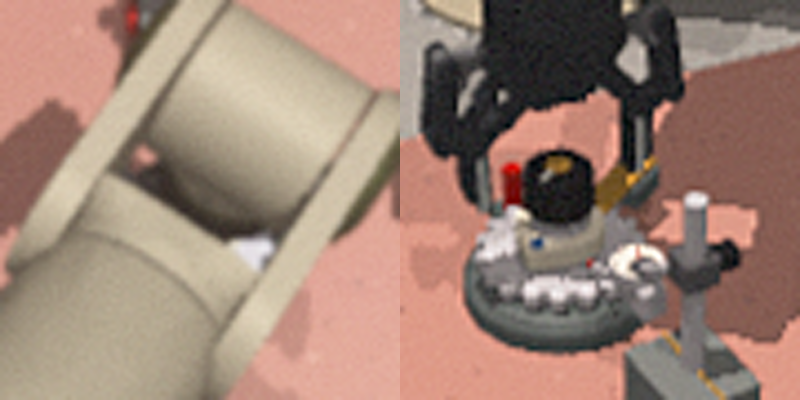

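The gripper straddles the knob in the scene crop: fingers at about (475,180) and (635,150), knob at (558,185). I'll close the fingers.

Emit:
step_arm(fingers=[1, 1, 1, 1, 1, 1], travel=[[0, 0, 0], [0, 0, 0], [0, 0, 0], [0, 0, 0], [0, 0, 0], [0, 0, 0]], twist=[0, 0, 0, 0, 0, 0], force=40)

```text
time_s: 4.62
position: [0.5198, -0.1926, 0.1835]
tool_rot: [[1.0, 0.0, 0.001], [0.0, -1.0, 0.001], [0.001, -0.001, -1.0]]
ft_force: [-0.2, 5.9, 5.7]
grip_width: 0.0391
gripper_force: 40.7
```

```bash
cat > s.py <<'E'
from h import *
np.set_printoptions(precision=4,suppress=True)
s=monitor.observe(); R=s['tool_rot']; print(s['time_s'],s['position'],'yaw(cw+)',np.degrees(np.arctan2(-R[1,0],R[0,0])),'ft',s['ft_force'],'tq',s['wrist_torque'],s['grip_width'],s['gripper_force'])
E
python3 s.py
```

```text
4.625 [ 0.5198 -0.1926  0.1835] yaw(cw+) -0.026228431047381245 ft [-0.2132  5.8883  5.7102] tq [ 0.9688  0.053  -0.0136] 0.03908750585211048 40.73854923248291
```

Emit:
step_arm(fingers=[1, 1, 1, 1, 1, 1, 1, 1, 1], travel=[[0, -0.005, 0], [0, 0, 0], [0, 0, 0], [0, 0, 0], [0, 0, 0], [0, 0, 0], [0, 0, 0], [0, 0, 0], [0, 0, 0]], twist=[-0.02, -0.02, -0.02, -0.02, -0.02, -0.02, 0, 0, 0])

```text
time_s: 5.75
position: [0.5198, -0.1926, 0.1835]
tool_rot: [[0.93, 0.368, 0.001], [0.368, -0.93, 0.0], [0.001, 0.0, -1.0]]
ft_force: [-1.1, 2.8, 5.3]
grip_width: 0.039
gripper_force: 40.7
```

```bash
python3 s.py
```

```text
5.75 [ 0.5198 -0.1926  0.1835] yaw(cw+) -21.56811233199223 ft [-1.1015  2.8494  5.2936] tq [ 0.6581  0.2012 -0.0963] 0.03896610018542041 40.734917521476746
```

Emit:
step_arm(fingers=[1, 1, 1, 1, 1], travel=[[0, 0, 0], [0, 0, 0], [0, 0, 0], [0, 0, 0], [0, 0, 0]], twist=[-0.015, -0.015, 0, 0, 0])

```text
time_s: 6.38
position: [0.5198, -0.1926, 0.1835]
tool_rot: [[0.891, 0.454, 0.001], [0.454, -0.891, 0.0], [0.001, 0.0, -1.0]]
ft_force: [-0.5, 3.7, 4.9]
grip_width: 0.039
gripper_force: 40.7
```

```bash
python3 s.py
```

```text
6.375 [ 0.5198 -0.1926  0.1835] yaw(cw+) -26.983334070177072 ft [-0.4603  3.7052  4.9298] tq [0.6172 0.2369 0.0711] 0.03904276606698584 40.728076100349426
```

Emit:
step_arm(fingers=[1, 1, 1, 1, 1, 1], travel=[[0, 0, 0], [0, 0, 0], [0, 0, 0], [0, 0, 0], [0, 0, 0], [0, 0, 0]], twist=[-0.02, -0.02, -0.02, -0.01, 0, 0])

```text
time_s: 7.12
position: [0.5198, -0.1927, 0.1835]
tool_rot: [[0.77, 0.638, 0.001], [0.638, -0.77, -0.0], [0.0, 0.0, -1.0]]
ft_force: [-1.0, 2.2, 4.4]
grip_width: 0.0387
gripper_force: 40.7
```

```bash
python3 s.py
```

```text
7.125 [ 0.5198 -0.1927  0.1835] yaw(cw+) -39.610903428366385 ft [-0.9937  2.1564  4.434 ] tq [0.5917 0.2359 0.2291] 0.03873988445802269 40.73217451572418
```

Emit:
step_arm(fingers=[1, 1, 1, 1], travel=[[0, 0, 0], [0, 0, 0], [0, 0, 0], [0, 0, 0]], twist=[-0.014, -0.014, 0, 0])

```text
time_s: 7.62
position: [0.5205, -0.192, 0.1835]
tool_rot: [[0.711, 0.703, 0.002], [0.703, -0.711, 0.001], [0.002, 0.001, -1.0]]
ft_force: [4.5, 5.9, 2.6]
grip_width: 0.0386
gripper_force: 40.7
```

```bash
python3 s.py; python3 - <<'E'
from h import *
im,_=optics.get_image('scene'); cv2.imwrite('pics/crop3.png',cv2.resize(im[155:245,180:270],(500,500),interpolation=cv2.INTER_CUBIC))
E
```

```text
7.625 [ 0.5205 -0.192   0.1835] yaw(cw+) -44.64638183233492 ft [4.4516 5.8817 2.5583] tq [ 1.1536 -0.5138  0.0237] 0.0385886539282331 40.653807520866394
```

View pics/crop3.png

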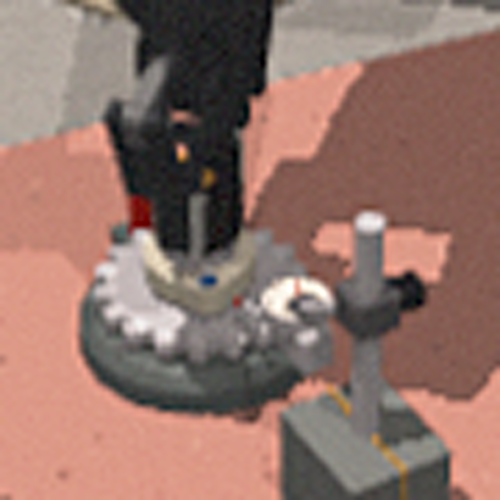

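```bash
cat >> h.py <<'E'
C=np.array([.520,-.1935])
def dot(im,r=22,c=(214,206)):
    a=im.astype(int); m=(a[...,0]-np.maximum(a[...,1],a[...,2])).clip(0); w=np.zeros_like(m); w[c[1]-r:c[1]+r,c[0]-r:c[0]+r]=1; m=m*w; m[m<15]=0
    v,u=np.nonzero(m); q=m[v,u]
    if len(u)==0: return None
    p=[(u*q).sum()/q.sum(),(v*q).sum()/q.sum()]; P=at_z('scene',p,.146+.0); d=P[:2]-C
    return np.round(p,1),len(u),P,'r',np.hypot(*d),'ang cw from +x',-np.degrees(np.arctan2(d[1],d[0]))
E
python3 - <<'E'
from h import *
np.set_printoptions(precision=4,suppress=True)
print(dot(cv2.imread('pics/scene0.png')))
im,_=optics.get_image('scene'); print(dot(im))
print([ (r['point'],r['confidence']) for r in models.landmark_of('scene','nose_a')])
for p in((211.1,208.9),(217.3,205.4),(210.8,204.7)):
    d=at_z('scene',p,.146)[:2]-C; print(p,np.hypot(*d),-np.degrees(np.arctan2(d[1],d[0])))
E
```

```text
(array([210.5, 204.2]), 6, array([ 0.5267, -0.2084,  0.146 ]), 'r', np.float64(0.016357546710270447), 'ang cw from +x', np.float64(65.79872650654698))
(array([217., 205.]), 5, array([ 0.5366, -0.1944,  0.146 ]), 'r', np.float64(0.016589585472757747), 'ang cw from +x', np.float64(3.1489732886596893))
[([324.7, 177.7], 0.94), ([218.0, 209.9], 0.64)]
(211.1, 208.9) 0.032586977288510253 39.0725749926649
(217.3, 205.4) 0.01846546579917327 2.9301791533219665
(210.8, 204.7) 0.0174205593481968 58.778314681615015
```

Emit:
step_arm(fingers=[1, 1], travel=[[0, 0, 0], [0, 0, 0]], twist=[-0.02, -0.02])

```text
time_s: 8.02
position: [0.5198, -0.1928, 0.1834]
tool_rot: [[0.617, 0.787, 0.001], [0.787, -0.617, -0.0], [0.0, 0.0, -1.0]]
ft_force: [-4.9, -2.3, 5.2]
grip_width: 0.0387
gripper_force: 40.8
```

```bash
python3 s.py; python3 - <<'E'
from h import *
np.set_printoptions(precision=4,suppress=True)
im,_=optics.get_image('scene'); print(dot(im))
for r in models.landmark_of('scene','nose_a'):
    d=at_z('scene',r['point'],.146)[:2]-C; print(r['point'],r['confidence'],np.hypot(*d),-np.degrees(np.arctan2(d[1],d[0])))
for p in((218,209.9),):
    d=at_z('scene',p,.146)[:2]-C; print(p,np.hypot(*d),-np.degrees(np.arctan2(d[1],d[0])))
E
python3 s.py
```

```text
8.025 [ 0.5198 -0.1928  0.1834] yaw(cw+) -51.87353348045681 ft [-4.9363 -2.3336  5.227 ] tq [-0.1701  0.6486 -0.6964] 0.03868149785505148 40.84114909172058
(array([217.4, 203.6]), 5, array([ 0.5317, -0.1914,  0.146 ]), 'r', np.float64(0.01192103631933938), 'ang cw from +x', np.float64(-10.186314071865214))
[322.6, 179.4] 0.84 0.31136134966178936 -84.62668275177315
[219.1, 208.8] 0.5 0.03318668399023831 3.619692236522025
[221.6, 211.3] 0.25 0.044923960429428665 0.3249734714528086
[147.5, 210.5] 0.15 0.17023088322340985 101.2769131442503
(218, 209.9) 0.03663232197957343 9.901394470157324
8.125 [ 0.5197 -0.1928  0.1834] yaw(cw+) -51.80212684375466 ft [-1.4312  2.4664  4.873 ] tq [ 0.4344  0.1681 -0.3844] 0.03868201745277423 40.895100831985474
```

Emit:
step_arm(fingers=[1, 1, 1, 1], travel=[[0, 0, 0], [0, 0, 0], [0, 0, 0], [0, 0, 0]], twist=[-0.02, -0.02, -0.02, 0])

```text
time_s: 8.62
position: [0.5198, -0.1928, 0.1832]
tool_rot: [[0.461, 0.888, 0.0], [0.888, -0.461, -0.0], [0.0, 0.0, -1.0]]
ft_force: [-0.0, 2.1, 4.2]
grip_width: 0.0387
gripper_force: 41.0
```

```bash
python3 s.py; python3 - <<'E'
from h import *
np.set_printoptions(precision=4,suppress=True)
im,_=optics.get_image('scene'); print(dot(im)); cv2.imwrite('pics/crop4.png',cv2.resize(im[155:245,180:270],(500,500),interpolation=cv2.INTER_CUBIC))
for r in models.landmark_of('scene','nose_a'):
    d=at_z('scene',r['point'],.146)[:2]-C; print(r['point'],r['confidence'],np.hypot(*d),-np.degrees(np.arctan2(d[1],d[0])))
E
```

```text
8.625 [ 0.5198 -0.1928  0.1832] yaw(cw+) -62.572124202513336 ft [-0.0284  2.1014  4.2189] tq [0.4387 0.0298 0.115 ] 0.038698248812916385 41.047775745391846
(array([217., 205.]), 5, array([ 0.5365, -0.1945,  0.146 ]), 'r', np.float64(0.01648351450246822), 'ang cw from +x', np.float64(3.3644895549146225))
[323.8, 175.0] 0.87 0.3256145221206795 -87.8778606801241
[219.3, 210.9] 0.61 0.04139690157084529 6.752843357786904
```

View pics/crop4.png

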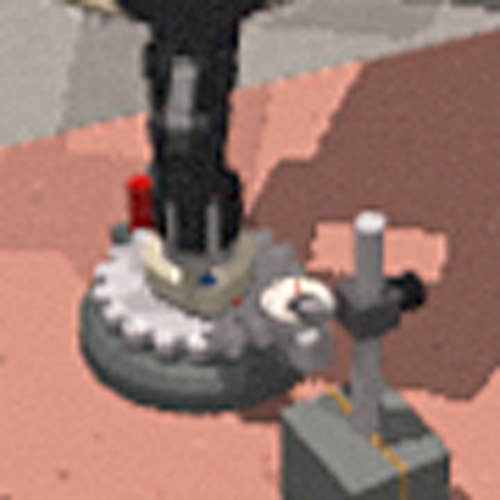

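The knob no longer follows: the blue dot is at the same spot (217,205) as the tool slips round from -45° to -63°, so it is against the home stop. I'll release it so the ball seats it, look, and regrip for a clean angle reference.

Emit:
step_arm(fingers=[-0.3, -0.3, -0.3, -0.3, -0.3], travel=[[0, 0, 0], [0, 0, 0], [0, 0, 0], [0, 0, 0], [0, 0, 0]], twist=[0, 0, 0, 0, 0])

```text
time_s: 9.35
position: [0.5197, -0.1929, 0.183]
tool_rot: [[0.46, 0.888, -0.0], [0.888, -0.46, -0.0], [-0.0, -0.0, -1.0]]
ft_force: [-0.1, 0.1, 0.8]
grip_width: 0.0554
gripper_force: 0.0
```

```bash
python3 s.py; python3 - <<'E'
from h import *
np.set_printoptions(precision=4,suppress=True)
im,_=optics.get_image('scene'); print(dot(im)); cv2.imwrite('pics/crop5.png',cv2.resize(im[155:245,180:270],(500,500),interpolation=cv2.INTER_CUBIC))
E
```

```text
9.35 [ 0.5197 -0.1929  0.183 ] yaw(cw+) -62.641267343769954 ft [-0.054   0.0946  0.7653] tq [-0.0791 -0.0201  0.0282] 0.05537765741188253 0.0
(array([217.1, 204.9]), 4, array([ 0.5362, -0.1941,  0.146 ]), 'r', np.float64(0.016216345977906874), 'ang cw from +x', np.float64(2.175542080018498))
```

View pics/crop5.png

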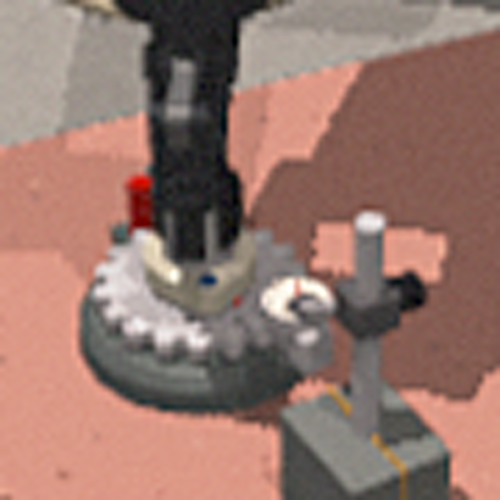

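Released, the knob stays put at dot (217,205). The dot moved 17 mm, which fits the two clicks from the second stop. I'll regrip and turn 60° clockwise.

Emit:
step_arm(fingers=[1, 1, 1, 1, 1, 1], travel=[[0, 0, 0], [0, 0, 0], [0, 0, 0], [0, 0, 0], [0, 0, 0], [0, 0, 0]], twist=[0, 0, 0, 0, 0, 0], force=60)

```text
time_s: 10.15
position: [0.5198, -0.1928, 0.1834]
tool_rot: [[0.459, 0.888, 0.0], [0.888, -0.459, -0.0], [-0.0, 0.001, -1.0]]
ft_force: [-2.1, 0.9, 5.9]
grip_width: 0.0385
gripper_force: 60.5
```

```bash
python3 s.py; python3 -c "
from h import *
im,_=optics.get_image('scene'); print(dot(im))"
```

```text
10.15 [ 0.5198 -0.1928  0.1834] yaw(cw+) -62.650063004591885 ft [-2.1334  0.8673  5.8665] tq [ 0.1263  0.2491 -0.051 ] 0.03849472997536445 60.469821095466614
(array([217. , 204.9]), 4, array([ 0.53610405, -0.19423097,  0.146     ]), 'r', np.float64(0.016120629605712755), 'ang cw from +x', np.float64(2.5989083115355784))
```

Emit:
step_arm(fingers=[1, 1, 1, 1, 1, 1, 1, 1, 1, 1], travel=[[0, 0, 0], [0, 0, 0], [0, 0, 0], [0, 0, 0], [0, 0, 0], [0, 0, 0], [0, 0, 0], [0, 0, 0], [0, 0, 0], [0, 0, 0]], twist=[0.03, 0.03, 0.03, 0.03, 0.03, 0.03, 0.03, 0.0125, 0, 0])

```text
time_s: 11.45
position: [0.5196, -0.1927, 0.1833]
tool_rot: [[0.923, 0.384, -0.0], [0.384, -0.923, 0.0], [0.0, -0.0, -1.0]]
ft_force: [-2.8, 1.4, 5.9]
grip_width: 0.0379
gripper_force: 60.9
```

```bash
python3 s.py; python3 -c "
from h import *
im,_=optics.get_image('scene'); print(dot(im))"
```

```text
11.45 [ 0.5196 -0.1927  0.1833] yaw(cw+) -22.602283241826857 ft [-2.7701  1.4245  5.9469] tq [ 0.1319  0.2789 -0.0505] 0.03793483638066573 60.8979070186615
(array([210.5, 204.4]), 4, array([ 0.52750592, -0.20848959,  0.146     ]), 'r', np.float64(0.016763848830110787), 'ang cw from +x', np.float64(63.40095658899547))
```

After 40° the dot is back at its starting pixel (210.5,204), so the start was the second stop. One more click of 20°.

Emit:
step_arm(fingers=[1, 1, 1, 1, 1, 1, 1, 1], travel=[[0, 0, 0], [0, 0, 0], [0, 0, 0], [0, 0, 0], [0, 0, 0], [0, 0, 0], [0, 0, 0], [0, 0, 0]], twist=[0.03, 0.03, 0.03, 0.021, 0, 0, 0, 0])

```text
time_s: 12.5
position: [0.5196, -0.1926, 0.1833]
tool_rot: [[0.999, 0.046, -0.0], [0.046, -0.999, 0.0], [-0.0, -0.0, -1.0]]
ft_force: [-2.2, 1.5, 5.3]
grip_width: 0.0384
gripper_force: 60.9
```

```bash
python3 s.py; python3 -c "
from h import *
im,_=optics.get_image('scene'); print(dot(im)); cv2.imwrite('pics/crop6.png',cv2.resize(im[155:245,180:270],(500,500),interpolation=cv2.INTER_CUBIC))"
```

```text
12.5 [ 0.5196 -0.1926  0.1833] yaw(cw+) -2.6209778048858356 ft [-2.1951  1.5093  5.3221] tq [ 0.1898  0.3015 -0.0203] 0.0384415958461307 60.920058488845825
(array([208.1, 203. ]), 5, array([ 0.5196726 , -0.21200405,  0.146     ]), 'r', np.float64(0.01850694804438871), 'ang cw from +x', np.float64(91.01366134885005))
```

View pics/crop6.png

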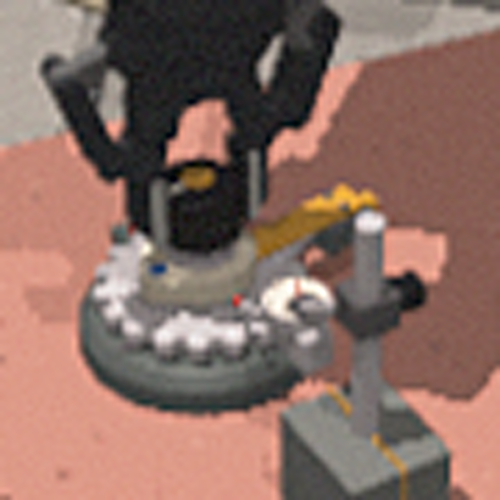

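The knob is 60.0° from home, one click past where it started. It is gripped at 61 N with almost no torque, and the indicator looks undisturbed. Handing in.

```bash
python3 -c "
from rig import close_job
print(close_job())"
```

```text
the job is handed in; nothing more can be done
None
```

The right-hand fixture's knob (the one with the grey indicator) was turned back to its home stop, then 60° clockwise to the third stop; it is still gripped at about 61 N, and the job is handed in, with no verdict returned.

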